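# Load and lock a burn-in clamp fixture

### The arm

A 6-joint arm with a two-finger parallel gripper is mounted at the origin on the work surface. World frame = base frame: x ahead of the robot, y to its left, z up, the work surface at z = 0. Lengths are in mm, angles in rad, forces in N, time in s.
With the tool pointing down it reaches from about 375 to 750 mm from the base axis. Payload 9 kg.
Tool frame: the origin (TCP) lies midway between the tips of the shut fingers; the grasp point (between the pads) lies 19 mm behind it; z points along the fingers, y is the line along which they close (so a half turn about z gives the same grasp; the last joint's range is limited). The gripper opens to 85 mm and grips with 20 to 120 N. Pads are 22 mm wide; open, the fingers measure 114 mm over their backs; the gripper's body (76 mm by 85 mm) begins 54 mm behind the grasp point. The pads swing forward as they close: fully open they stand 13 mm farther back than shut.
Start: joints at [-1.396, 0.104, 0.097, 1.564, 0, 1.353], TCP at [229.678, -554.333, 231.331] pointing down, gripper open.
Joint ranges: [-2.99, 2.99], [-0.84, 1.86], [-1.1, 1.16], [-1.84, 2.11], [-1.51, 1.56], [-3.14, 3.14]. Speed limits (rad/s): [2.22, 2.22, 2.57, 3.14, 3.14, 3.14].

### API

Orientations are given as [roll, pitch, yaw] about the fixed x, y, z axes, in that order (R = Rz(yaw) Ry(pitch) Rx(roll)).
In Python, from plant import r gives the robot as it stands. Calls block until the motion is done:
- r.movep(position, orientation): joint-space move of the TCP to a pose.
- r.move_l(position, rot=None, velocity=150, threshold=None): straight line of the TCP; rot=None keeps the orientation; velocity is the mean speed in mm/s. With threshold (N) it stops when the force on the tool has changed by that much, and returns True; else False.
- r.goto_joints(angles): joint-space move.
- r.set_gripper(opening, effort=None): finger opening in mm; effort is the grip in N (None keeps the last); returns when the fingers have stopped.
- r.sleep(seconds).
- r.inverse_kinematics(position, orientation): joint angles nearest the present ones, or None.
- r.observe(): the state.
- r.grab_frame(name): name is "scene" or "top" or "wrist"; returns (picture, depth): 420x560x3 uint8, blue, green, red; 420x560 float32, mm along the optical axis (not along the pixel's ray), 0 where there is no reading.
- r.camera_params(name): a dict with "K" (3x3 intrinsics, pixels), "view" (4x4, takes a point from world to camera coordinates). Camera axes: x right, y down, z forward; pixel columns grow to the right and rows downward; lengths in mm; the calibration is good to about 2 mm. A picture is of the moment at which its call begins: read the wrist's pose just before it. camera_params takes no time and is no camera call; for the wrist camera it gives the pose at the moment of the call.
A pose or a line that the arm cannot do raises r.PlanningError and nothing moves.
- r.sign_off(): hands the job in; it is judged then, once.
The state is a dict: "clock": time; "joints": joint angles; "dq": joint speeds; "tau": joint torques, N m; "eef_pos": TCP position; "orientation": TCP orientation; "force": force on the tool from outside, world axes, zero at the start; "wrist_torque": the same for the moment, N m; "width": finger opening in mm; "grip_force": force on a finger pad.
Only numpy, scipy, OpenCV 4.12 (cv2) and the standard library are available. Lean on these libraries where they do the work, as an engineer would, in place of code of your own. Each camera call takes 0.05 s, during which the arm holds its last target. There are 200 camera calls.

### The job

Load the burn-in fixture: pull the headed pin and park it upright in its grey stand, swing the blue hold-down bar a quarter turn open, lay every blue converter brick (their number varies) flat in a pocket of its own in the slab's pinwheel, and only then set the cover squarely on the four posts, flush with their outer faces, its red handle parallel to the closed bar. Swing the bar fully closed so that its lug lies in the yellow fork, and push the pin back down through fork and lug until its head is fully home. Bricks may be knocked aside meanwhile, so check and put right, and leave the tools, bottle, tin and spool around the fixture alone.

Things in the scene. Friction and masses are not known exactly. Their poses are not given: they have to be found in the camera images.
- fixture: Burn-in clamp fixture, fixed to the bench; place and yaw vary. White slab 160 x 160 x 12 mm with four shallow brick pockets in a pinwheel, set off by 5 mm high, 3 mm wide grey ridges; origin at the centre of its underside. Four square aluminium posts (14 mm) at x, y = +-71 mm, tops 52 mm above the bench. Hinge post of the blue bar at x = +28, y = +105 mm; yellow fork at x = +28, y = -105 mm.
- place0 (a point): Centre of the floor of a brick pocket (76 x 41 mm, painted green, long side along the fixture's x), 12 mm above the bench; at x = -22, y = -39.5 mm in the fixture. The orientation reported is the fixture's.
- place1 (a point): Centre of the floor of a brick pocket (76 x 41 mm, painted red, long side along the fixture's y), 12 mm above the bench; at x = 39.5, y = -22 mm in the fixture. The orientation reported is the fixture's.
- place2 (a point): Centre of the floor of a brick pocket (76 x 41 mm, painted green, long side along the fixture's x), 12 mm above the bench; at x = 22, y = 39.5 mm in the fixture. The orientation reported is the fixture's.
- place3 (a point): Centre of the floor of a brick pocket (76 x 41 mm, painted red, long side along the fixture's y), 12 mm above the bench; at x = -39.5, y = 22 mm in the fixture. The orientation reported is the fixture's.
- cover_seat (a point): Point midway between the tops of the four posts, 52 mm above the bench: the cover's origin belongs here.
- fork_hole (a point): Mouth of the vertical hole in the yellow fork, on the upper tine's top face, 77 mm above the bench. Two level tines 34 x 34 x 8 mm, at heights 49-57 and 69-77 mm, holes 11.8 mm; spine on the fixture's -y side.
- bar (a joint): Angle (rad) of the blue hold-down bar on its vertical hinge: 18 mm wide, 59-67 mm above the bench, 225 mm long. 0 (the start): closed, at its stop, along the fixture's -y, the lug (13 mm hole, 210 mm from the hinge) between the tines, holes in line. Grows as it swings open towards the fixture's +x (1.57: along +x; stop 1.7). Beyond 1.3 it clears the cover. Light friction; stays where left.
- bar_knob (a point): Middle of the orange upright round knob on the bar: 14 mm diameter, from 67 to 95 mm above the bench, 140 mm from the hinge axis; this point is 81 mm above the bench. Grip it from above and follow the arc, or push it.
- brick0: Power-converter brick (absent in some starts: None): blue block 70 x 35 x 16 mm (x, y, z) with green underside, and on top a lengthwise aluminium heat-sink rib 44 x 12 x 18 mm (x, y, z; overall height 34 mm), to be gripped across its 12 mm. About 0.12 kg. Origin at the centre of the underside, x along the length; either way round is the same.
- brick1: Power-converter brick (absent in some starts: None): blue block 70 x 35 x 16 mm (x, y, z) with green underside, and on top a lengthwise aluminium heat-sink rib 44 x 12 x 18 mm (x, y, z; overall height 34 mm), to be gripped across its 12 mm. About 0.12 kg. Origin at the centre of the underside, x along the length; either way round is the same.
- brick2: Power-converter brick (absent in some starts: None): blue block 70 x 35 x 16 mm (x, y, z) with green underside, and on top a lengthwise aluminium heat-sink rib 44 x 12 x 18 mm (x, y, z; overall height 34 mm), to be gripped across its 12 mm. About 0.12 kg. Origin at the centre of the underside, x along the length; either way round is the same.
- brick3: Power-converter brick (absent in some starts: None): blue block 70 x 35 x 16 mm (x, y, z) with green underside, and on top a lengthwise aluminium heat-sink rib 44 x 12 x 18 mm (x, y, z; overall height 34 mm), to be gripped across its 12 mm. About 0.12 kg. Origin at the centre of the underside, x along the length; either way round is the same.
- cover: Square aluminium cover 156 x 156 x 4 mm, 0.25 kg, with a red upright handle in the middle: 14 mm (x) by 50 mm (y), from 4 to 28 mm above the underside. Origin at the centre of the underside; half a turn is the same. On the posts it clears the bricks; the closed bar passes 3 mm above the plate, beside the handle, only if the handle's length (y) is parallel to the bar.
- pin: Headed steel pin, upright: shaft 10 mm diameter, 38 mm long, tapered tip; head 22 mm diameter, 5 mm thick; on it an orange round grip 14 mm diameter, from 43 to 67 mm above the tip. Origin at the tip, z up towards the head. 0.06 kg. Starts home in the fork, its head resting on the upper tine (tip 39 mm above the bench); in its stand the head rests on the stand (tip 4 mm).
- pin_stand: Grey block 50 x 50 x 42 mm, fixed, with a vertical 15 mm hole, 40 mm deep, in the middle of its top: the place to park the pin, head resting on the block. Origin at the centre of its underside.
- flux_bottle: White flux bottle, 36 mm across, 90 mm tall, standing. Not part of the job: leave it where it is. Origin at its underside.
- screwdriver: Screwdriver, 150 mm long, lying. Not part of the job: leave it where it is. Origin at its underside.
- tip_tin: Tip-cleaner tin, 44 mm across, 16 mm high. Not part of the job: leave it where it is. Origin at its underside.
- spool: Spool of solder, 50 mm across, 36 mm high. Not part of the job: leave it where it is. Origin at its underside.
- pliers: Small blue-handled pliers, 140 mm long, lying. Not part of the job: leave it where it is. Origin at its underside.
- tweezers: Steel tweezers, 120 mm long, lying. Not part of the job: leave it where it is. Origin at its underside.
There are look-alikes about, which are no part of the job. What is shaped like the brick3 but orange is not meant.

How it is judged (in metres and radians):
On the way, in this order (a step that is already met when the one before it is completed fails the run):
1. the pin is parked upright in its stand and the bar is wide open (value of joint bar above 1.3 rad and horizontal distance between pin and pin_stand below 0.007 m and angle between pin's own z axis and vertical below 0.1 rad and height (world z) of pin below 0.009 m), for 0.2 s.
2. every brick lies flat in a pocket of its own (angle between each of brick0, brick1, brick2, brick3's own z axis and vertical below 0.1 rad and z of brick0 in the frame of fixture between 0.008 and 0.016 m and ((horizontal distance between brick0 and place0 below 0.008 m and angle between the x axis of brick0 and the x axis of fixture, either way round below 0.14 rad) or (horizontal distance between brick0 and place1 below 0.008 m and angle between the x axis of brick0 and the y axis of fixture, either way round below 0.14 rad) or (horizontal distance between brick0 and place2 below 0.008 m and angle between the x axis of brick0 and the x axis of fixture, either way round below 0.14 rad) or (horizontal distance between brick0 and place3 below 0.008 m and angle between the x axis of brick0 and the y axis of fixture, either way round below 0.14 rad)) and z of brick1 in the frame of fixture between 0.008 and 0.016 m and ((horizontal distance between brick1 and place0 below 0.008 m and angle between the x axis of brick1 and the x axis of fixture, either way round below 0.14 rad) or (horizontal distance between brick1 and place1 below 0.008 m and angle between the x axis of brick1 and the y axis of fixture, either way round below 0.14 rad) or (horizontal distance between brick1 and place2 below 0.008 m and angle between the x axis of brick1 and the x axis of fixture, either way round below 0.14 rad) or (horizontal distance between brick1 and place3 below 0.008 m and angle between the x axis of brick1 and the y axis of fixture, either way round below 0.14 rad)) and z of brick2 in the frame of fixture between 0.008 and 0.016 m and ((horizontal distance between brick2 and place0 below 0.008 m and angle between the x axis of brick2 and the x axis of fixture, either way round below 0.14 rad) or (horizontal distance between brick2 and place1 below 0.008 m and angle between the x axis of brick2 and the y axis of fixture, either way round below 0.14 rad) or (horizontal distance between brick2 and place2 below 0.008 m and angle between the x axis of brick2 and the x axis of fixture, either way round below 0.14 rad) or (horizontal distance between brick2 and place3 below 0.008 m and angle between the x axis of brick2 and the y axis of fixture, either way round below 0.14 rad)) and z of brick3 in the frame of fixture between 0.008 and 0.016 m and ((horizontal distance between brick3 and place0 below 0.008 m and angle between the x axis of brick3 and the x axis of fixture, either way round below 0.14 rad) or (horizontal distance between brick3 and place1 below 0.008 m and angle between the x axis of brick3 and the y axis of fixture, either way round below 0.14 rad) or (horizontal distance between brick3 and place2 below 0.008 m and angle between the x axis of brick3 and the x axis of fixture, either way round below 0.14 rad) or (horizontal distance between brick3 and place3 below 0.008 m and angle between the x axis of brick3 and the y axis of fixture, either way round below 0.14 rad))), for 0.2 s.
3. the cover sits squarely on the four posts, over the bricks (all of step 2 and horizontal distance between cover and cover_seat below 0.007 m and angle between the x axis of cover and the x axis of fixture, either way round below 0.08 rad and angle between cover's own z axis and vertical below 0.05 rad and z of cover in the frame of fixture between 0.049 and 0.055 m), for 0.2 s.
4. the bar is fully closed over the cover (horizontal distance between cover and cover_seat below 0.007 m and angle between the x axis of cover and the x axis of fixture, either way round below 0.08 rad and angle between cover's own z axis and vertical below 0.05 rad and z of cover in the frame of fixture between 0.049 and 0.055 m and value of joint bar below 0.03 rad), for 0.2 s.
5. the pin is home through fork and lug (all of step 4 and horizontal distance between pin and fork_hole below 0.004 m and angle between pin's own z axis and vertical below 0.08 rad and z of pin in the frame of fixture between 0.036 and 0.0415 m), for 0.2 s.
At the end, for the whole second after the job is handed in: Each brick present flat on the slab within 8 mm and 0.14 rad of the middle of a pocket of its own; cover level on the posts within 7 mm and 0.08 rad; bar within 0.03 rad of closed; pin upright in the fork within 4 mm, head within 2.5 mm of the tine; all at rest (all of step 2 and all of step 5 and linear speed of each of cover, pin, brick0, brick1, brick2, brick3 below 0.03 m/s); the robot touches nothing.
It fails at once if a tool or tin (screwdriver, tip-cleaner tin, pliers, tweezers) is shifted by more than 30 mm (distance of any of screwdriver, tip_tin, pliers, tweezers from where it was at the start of the episode above 0.03 m).
It fails at once if the flux bottle or the solder spool is shifted by more than 30 mm or knocked over (distance of any of flux_bottle, spool from where it was at the start of the episode above 0.03 m or angle between any of flux_bottle, spool's own z axis and vertical above 0.5 rad).
Of brick0, brick1, brick2, brick3 only 2 to 4 are there at a start; the rules pass over those that are not, and their reading is None.
At some moment in a run one of brick0, brick1, brick2, brick3 may be knocked a few centimetres aside while the robot is not near it.
It also fails if it takes over 210 s, if anything falls off the work surface, if the arm or the gripper's body presses on something with over 40 N, if the wrist force passes 120 N, or if a joint passes its speed limit or range.

## Working session

There is one attempt and no reset: what is moved stays moved. The work goes in short steps, each a Python script; the robot and the scene stay as the last script left them, time stands still between calls to the robot, and variables do not carry over. Pictures are saved under pics/ and viewed, at most 14 in all, crops included, and the job is handed in when it is done.

```bash
ls; mkdir -p pics
python3 - <<'E'
from plant import r
import cv2,numpy as np
for n in ("top","scene"):
    im,d=r.grab_frame(n); cv2.imwrite(f"pics/{n}0.png",im); np.save(f"pics/{n}0.npy",d)
    p=r.camera_params(n); print(n,np.round(p["K"],1).tolist(),np.round(p["view"],3).tolist())
s=r.observe();print(s)
E
```

```text
pics
top [[456.2, 0.0, 281.1], [0.0, 456.2, 202.5], [0.0, 0.0, 1.0]] [[0.014, -1.0, -0.017, 29.508], [-0.996, -0.013, -0.093, 523.623], [0.092, 0.018, -0.996, 1048.367], [0.0, 0.0, 0.0, 1.0]]
scene [[498.5, 0.0, 280.5], [0.0, 498.5, 202.6], [0.0, 0.0, 1.0]] [[0.178, 0.984, -0.015, -126.34], [0.606, -0.122, -0.786, -234.408], [-0.775, 0.131, -0.618, 1620.317], [0.0, 0.0, 0.0, 1.0]]
{'clock': 0.1, 'joints': array([-1.39569923e+00,  1.04608154e-01,  9.65578902e-02,  1.56388209e+00,
        8.32682885e-06,  1.35310328e+00]), 'dq': array([-0.00192081, -0.00030397,  0.00438178, -0.00198897,  0.00073381,
        0.00067797]), 'tau': array([ 7.51291896e-03, -5.58208394e+01,  5.04717958e+01,  1.29837950e-02,
       -1.44368350e-04,  8.90201363e-06]), 'eef_pos': array([ 229.6249504 , -554.01431424,  230.62445294]), 'orientation': array([-3.14048523e+00, -2.53487714e-04,  3.92790005e-01]), 'force': array([-0.38109352,  1.28673612,  0.15672555]), 'wrist_torque': array([-0.00290711, -0.06057075,  0.01517155]), 'grip_force': 0.0, 'width': 85.21571985775553}
```

View pics/top0.png

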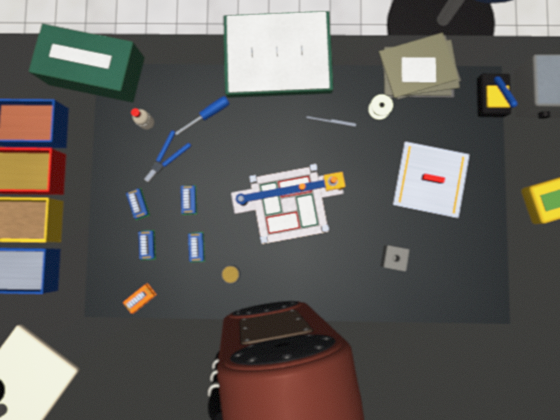

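View pics/scene0.png

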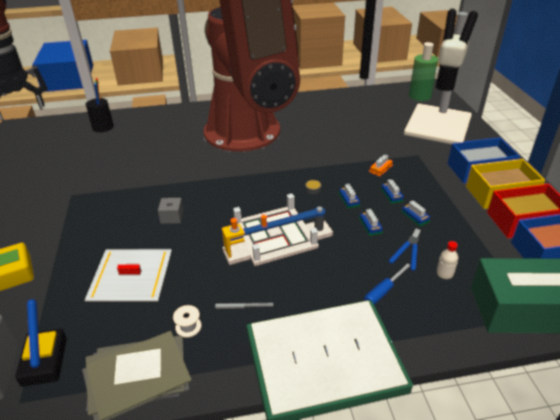

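Top view: the blue bricks are at (137,203), (188,199), (146,245) and (195,247). The orange look-alike at (139,298) is not a brick. The cover, with its red handle, is at (432,180) and the stand at (396,258). The fixture's hinge is at (241,198) and its fork and pin at (335,182). I'll get rough positions from these, then look with the wrist camera.

```bash
cat > h.py <<'E'
from plant import r
import cv2,numpy as np
PI=np.pi
def ray(p,uv,z):
    """pixel(s) -> world points on plane z, p=camera_params dict"""
    V=np.array(p["view"]);R=V[:3,:3];t=V[:3,3];C=-R.T@t
    uv=np.atleast_2d(uv).astype(float)
    d=np.c_[uv,np.ones(len(uv))]@np.linalg.inv(p["K"]).T@R
    return C+d*((z-C[2])/d[:,2])[:,None]
def cloud(p,d):
    v,u=np.mgrid[0:d.shape[0],0:d.shape[1]]
    X=np.stack([u*d,v*d,d],-1); K=np.array(p["K"])
    X=np.stack([(u-K[0,2])/K[0,0]*d,(v-K[1,2])/K[1,1]*d,d],-1)
    V=np.array(p["view"]);return (X-V[:3,3])@V[:3,:3]
def hsvmask(im,lo,hi):
    h=cv2.cvtColor(im,cv2.COLOR_BGR2HSV);return cv2.inRange(h,np.array(lo),np.array(hi))
def blobs(m,amin=30,close=0):
    if close: m=cv2.morphologyEx(m,cv2.MORPH_CLOSE,np.ones((close,close)))
    c,_=cv2.findContours(m,cv2.RETR_EXTERNAL,cv2.CHAIN_APPROX_NONE)
    return [(k,cv2.contourArea(k)) for k in c if cv2.contourArea(k)>=amin]
def cen(k):
    m=cv2.moments(k);return np.array([m["m10"]/m["m00"],m["m01"]/m["m00"]])
def snap(name,f=None):
    p=r.camera_params(name);im,d=r.grab_frame(name)
    if f: cv2.imwrite(f"pics/{f}.png",im)
    return p,im,d
def down(yaw): return [PI,0,yaw]
def wrap(a): return (a+PI/2)%PI-PI/2   # mod half turn
E
python3 - <<'E'
from h import *
p=r.camera_params("top")
for n,uv,z in [("hinge",(241,198),67),("fork",(335,182),77),("stand",(396,258),42),("coverh",(432,179),30),("bricks",(163,223),20),("b",(137,203),30),("b",(195,247),30),("tin",(231,274),16)]: print(n,ray(p,uv,z).round(0))
h=ray(p,(241,198),67)[0];f=ray(p,(335,182),77)[0];y=(h-f)[:2];print(np.hypot(*y),np.arctan2(-y[0],y[1]))
r.movep([470,-20,400],down(0)); print(r.observe()["clock"],r.observe()["eef_pos"])
p,im,d=snap("wrist","w1");print(np.linalg.inv(p["view"]).round(3)); np.save("pics/w1.npy",d)
np.savez("pics/w1p.npz",**p)
E
```

```text
hinge [[528. 127.  67.]]
fork [[566. -85.  77.]]
stand [[ 398. -227.   42.]]
coverh [[ 582. -315.   30.]]
bricks [[471. 315.  20.]]
b [[517. 376.  30.]]
b [[416. 235.  30.]]
tin [[354. 152.  16.]]
214.60593771964446 0.17661333935593737
2.2833 [470.0680669  -20.57328805 399.60729122]
[[-1.00000e-03 -9.59000e-01 -2.84000e-01  5.41816e+02]
 [-1.00000e+00  1.00000e-03  0.00000e+00 -2.02490e+01]
 [ 0.00000e+00  2.84000e-01 -9.59000e-01  5.41677e+02]
 [ 0.00000e+00  0.00000e+00  0.00000e+00  1.00000e+00]]
```

View pics/w1.png

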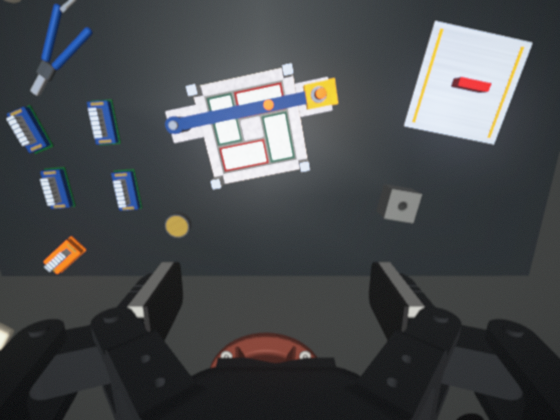

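The wrist view shows everything: posts near (193,90), (287,70), (304,166) and (215,184), the pin and fork at (320,93), the knob at (268,104), the stand at (403,206), the cover handle at (471,85), and the bricks at (27,130), (102,122), (56,189) and (125,190). The orange decoy is at (65,255). Next step is to measure them.

```bash
cat > meas.py <<'E'
from h import *
def rect(pts):
    """world xy points -> centre, yaw of long side, sides"""
    (c,(w,h),a)=cv2.minAreaRect(pts[:,:2].astype(np.float32));a=np.deg2rad(a)
    if w<h: w,h,a=h,w,a+PI/2
    return np.array(c),wrap(a),w,h
def fixture(p,im,d):
    W=cloud(p,d);z=W[...,2]
    m=((z>44)&(z<58)&(d>0)).astype(np.uint8)*255
    v=cv2.cvtColor(im,cv2.COLOR_BGR2HSV); m[(v[...,1]>70)]=0
    return [(cen(k),a,ray(p,cen(k),52)[0].round(1)) for k,a in blobs(m,15)]
def bricks(p,im,d):
    m=hsvmask(im,(105,120,60),(125,255,255));out=[]
    ribs=[]
    for k,a in blobs(m,100,close=15):
        pts=ray(p,k[:,0,:],16); c,y,w,h=rect(pts)
        # rib top points: depth z 28..40, unsaturated, inside hull
        mm=np.zeros(m.shape,np.uint8);cv2.drawContours(mm,[cv2.convexHull(k)],-1,255,-1)
        W=cloud(p,d);rm=(mm>0)&(W[...,2]>27)&(W[...,2]<42)
        rc=None
        if rm.sum()>10:
            v,u=np.nonzero(rm);rr=rect(ray(p,np.c_[u,v],34));rc=[rr[0].round(1),round(rr[1],3),round(rr[2]),round(rr[3])]
        out.append((c.round(1),round(y,3),round(w),round(h),rc))
    return out
E
python3 - <<'E'
from meas import *
p=dict(np.load("pics/w1p.npz"));im=cv2.imread("pics/w1.png");d=np.load("pics/w1.npy")
W=cloud(p,d)
print("bench z",W[240,300],"slab",W[150,240])
for x in fixture(p,im,d): print("post",x)
for b in bricks(p,im,d): print("brick",b)
for n,lo,hi,z in [("orange",(5,130,120),(16,255,255),93),("yellow",(20,120,120),(32,255,255),77),("red",(0,150,100),(4,255,255),28)]:
    for k,a in blobs(hsvmask(im,lo,hi),20): print(n,cen(k).round(1),a,[round(q,2) if np.isscalar(q) else q.round(1) for q in rect(ray(p,k[:,0,:],z))],W[tuple(cen(k)[::-1].astype(int))].round(0))
# stand, cover by depth
z=W[...,2]
for n,lo,hi,zz,umin in [("stand",36,50,42,370),("cover",None,None,4,370)]:
    if n=="stand": m=(z>lo)&(z<hi)
    else: m=cv2.cvtColor(im,cv2.COLOR_BGR2GRAY)>140
    m=m.astype(np.uint8)*255;m[:,:umin]=0;m[260:]=0
    for k,a in blobs(m,200): print(n,cen(k).round(1),a,[np.round(q,2) for q in rect(ray(p,k[:,0,:],zz))],W[tuple(cen(k)[::-1].astype(int))].round(0))
    if n=="cover": print("cover z",np.median(W[100:120,430:500,2]))
E
```

```text
bench z [321.59483267 -65.06905658  -0.53650429] slab [486.43284694  38.14371011  12.98875356]
post (array([215.93243243, 183.16216216]), 74.0, array([439.1,  73.4,  52. ]))
post (array([304.08390023, 165.73015873]), 73.5, array([466.3, -64.5,  52. ]))
post (array([191.83065954,  89.64527629]), 93.5, array([577. , 100.7,  52. ]))
post (array([287.27188082,  69.0018622 ]), 89.5, array([604.4, -37.2,  52. ]))
brick (array([418.5, 235.6]), np.float64(0.075), 67, 37, [array([418.8, 234.9]), np.float64(0.05), 44, 17])
brick (array([422.2, 352.3]), np.float64(0.084), 67, 39, [array([422.4, 351.2]), np.float64(0.097), 44, 15])
brick (array([521.2, 382.2]), np.float64(0.419), 72, 47, [array([520. , 378.1]), np.float64(0.354), 45, 18])
brick (array([530.7, 257.1]), np.float64(0.057), 67, 36, [array([531.1, 257.1]), np.float64(0.082), 44, 16])
brick (array([543.9,  45.4]), np.float64(-1.397), 226, 24, None)
brick (array([652.5, 302.9]), np.float64(-0.751), 86, 66, None)
orange [264.7 345.8] 611.0 [array([167. ,  -0.5]), np.float64(1.57), 97.94, 36.39] [103.   3.  13.]
orange [ 66.9 253.3] 553.
[... 306 characters left out ...]
ray([ 570. , -336.4]), np.float64(-0.19), 117.65, 3.44] [ 582. -387.    4.]
yellow [428.7  70.4] 120.0 [array([ 591.3, -225.9]), np.float64(-0.19), 118.37, 3.46] [ 609. -260.    3.]
red [474.5  84. ] 148.5 [array([ 585.7, -321. ]), np.float64(1.39), 44.63, 9.96] [ 588. -321.   27.]
stand [401.9 205. ] 893.0 [array([ 399.7 , -226.73]), np.float64(1.4), np.float64(52.69), np.float64(50.64)] [ 394. -234.   21.]
cover [398.5 203. ] 307.0 [array([ 387.67, -242.15]), np.float64(-0.2), np.float64(47.31), np.float64(45.61)] [ 405. -220.   41.]
cover [465.9  82.4] 10335.5 [array([ 586.19, -321.47]), np.float64(1.38), np.float64(157.42), np.float64(156.85)] [ 589. -308.   26.]
cover z 3.44703504837575
```

```bash
cat > act.py <<'E'
from meas import *
F=np.array([521.7,18.1]);FY=0.196
R2=lambda a:np.array([[np.cos(a),-np.sin(a)],[np.sin(a),np.cos(a)]])
def fx(x,y): return F+R2(FY)@np.array([x,y])
def besty(x,y,z,yaw):
    """yaw or yaw+pi, whichever keeps last joint nearer its centre"""
    best=None
    for k in (-2,-1,0,1,2):
        q=r.inverse_kinematics([x,y,z],down(yaw+k*PI))
        if q is not None and (best is None or abs(q[5])<best[0]): best=(abs(q[5]),yaw+k*PI)
    return best[1]
def st(msg=""):
    s=r.observe();print(msg,"t",round(s["clock"],1),"p",s["eef_pos"].round(1),"f",s["force"].round(1),"w",round(s["width"],1),"g",round(s["grip_force"],1));return s
E
python3 - <<'E'
from act import *
h=fx(28,-105);print(h)
r.set_gripper(40,20)
y=besty(*h,150,FY)
r.movep([*h,150],down(y)); r.move_l([*h,85],velocity=80); st("at pin")
r.set_gripper(0,20); st("grip1"); r.set_gripper(40)
r.move_l([*h,112]);y2=besty(*h,112,FY+PI/2); r.movep([*h,112],down(y2)); r.move_l([*h,85],velocity=80)
r.set_gripper(0,20); st("grip2")
E
```

```text
[569.61238154 -79.43667872]
at pin t 6.6 p [570.  -79.6  85.6] f [-0.1 -1.  -0.5] w 40.1 g 0.0
grip1 t 7.0 p [570.  -79.6  85.6] f [-0.9  1.1  3.7] w 13.0 g 20.0
grip2 t 9.9 p [569.9 -79.6  85.5] f [-0.1  0.6  2.6] w 13.2 g 20.0
```

Run:
```python
from act import *
h=fx(28,-105)
r.set_gripper(0,45)
r.move_l([*h,140],velocity=80); s=st("lifted")
S=np.array([399.7,-226.7]); y=besty(*S,150,0.0);print("yaw",y)
u=np.array([np.cos(y),np.sin(y)])
v=S-45*u
r.movep([*v,190],down(y)); st()
p,im,d=snap("wrist","w2"); np.save("pics/w2.npy",d);np.savez("pics/w2p.npz",**p)
W=cloud(p,d);m=((W[...,2]>36)&(W[...,2]<48)&(np.hypot(W[...,0]-S[0],W[...,1]-S[1])<45)).astype(np.uint8)*255
for k,a in blobs(m,300):
    print(cen(k),a,[np.round(q,2) for q in rect(ray(p,k[:,0,:],42))])
```

```text
lifted t 11.0 p [569.4 -79.3 139.5] f [-0.3  0.2 -0.2] w 11.9 g 43.9
yaw 3.141592653589793
 t 12.5 p [ 444.8 -226.5  189.7] f [ 0.1  0.1 -0.8] w 12.1 g 43.9
[273.18968845 144.42845327] 3022.5 [array([ 398.48, -228.12]), np.float64(-0.17), np.float64(49.89), np.float64(49.84)]
```

View pics/w2.png

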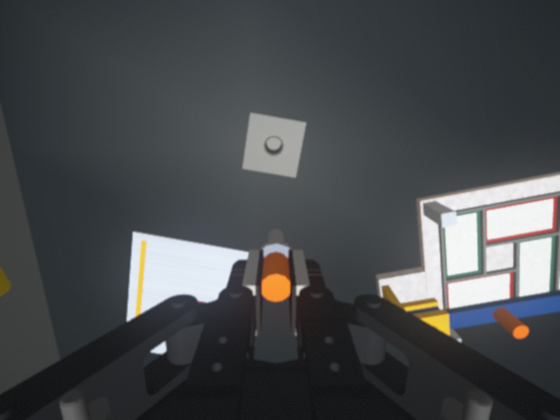

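The pin is held straight at (276,280). The stand top is at (273,144) and measures 50 x 50 mm, as it should. I'll park the pin, then swing the bar.

Run:
```python
from act import *
S=np.array([398.5,-228.1])
r.move_l([*S,110]);st()
hit=r.move_l([*S,51.5],velocity=60,threshold=10); s=st(f"ins {hit}")
if s["eef_pos"][2]<56:
    r.set_gripper(40,20); st("rel")
    r.move_l([*S,120])
```

```text
t 13.3 p [ 399.1 -228.4  110.8] f [-0.3 -0.1  0.4] w 12.2 g 43.9
ins False t 14.5 p [ 398.7 -228.3   51.9] f [ 0.  -0.3  0.1] w 12.2 g 43.9
rel t 14.8 p [ 398.6 -228.2   51.6] f [ 0.5 -0.4  0.6] w 40.0 g 0.0
```

```bash
cat >> act.py <<'E'
def knob(th,rad=140): return fx(28+rad*np.sin(th),105-rad*np.cos(th))
def swing(a,b,z,y0,n=8,v=120):
    for t in np.linspace(a,b,n+1)[1:]:
        r.move_l([*knob(t),z],down(y0+t),velocity=v)
E
python3 - <<'E'
from act import *
k0=knob(0);k1=knob(1.52)
ym=besty(*knob(.8),72,FY+PI/2+.8)-.8
print(k0,k1,ym,[r.inverse_kinematics([*knob(t),72],down(ym+t)) is not None for t in (0,.5,1,1.5)])
r.movep([*k0,140],down(ym)); r.move_l([*k0,73],velocity=100); st("at knob")
r.set_gripper(0,20); st("grip")
swing(0,1.52,73,ym); st("swung")
r.set_gripper(40,20); k=knob(1.52); r.move_l([*k,130]); 
r.movep([470,60,400],down(0)); 
p,im,d=snap("wrist","w3"); np.save("pics/w3.npy",d);np.savez("pics/w3p.npz",**p)
for b in bricks(p,im,d): print("brick",b)
for x in fixture(p,im,d): print("post",x)
st()
E
```

```text
[555.98005755 -10.77693984] [667.24211342 146.79969267] -4.51638898038469 [True, True, True, True]
at knob t 18.0 p [556.4 -10.9  73.6] f [ 0.2 -0.5  0. ] w 39.9 g 0.0
grip t 18.3 p [556.6 -10.9  73.9] f [-1.1  0.2  5.3] w 13.1 g 20.3
swung t 21.3 p [667.6 147.6  73.9] f [-1.3  0.1  6.2] w 12.9 g 20.5
brick (array([418.2, 236.5]), np.float64(0.079), 67, 35, [array([418.6, 235.6]), np.float64(0.078), 44, 14])
brick (array([421.8, 353.1]), np.float64(0.083), 67, 37, [array([422.1, 352.8]), np.float64(0.089), 44, 16])
brick (array([519.6, 379.3]), np.float64(0.355), 68, 37, [array([519.9, 378.9]), np.float64(0.357), 45, 16])
brick (array([530.5, 258.1]), np.float64(0.066), 67, 35, [array([530.7, 257.4]), np.float64(0.054), 43, 15])
brick (array([609.1, 144.3]), np.float64(0.136), 189, 26, None)
brick (array([652.9, 304.9]), np.float64(-0.764), 85, 65, None)
post (array([450.66371681, 205.83775811]), 56.5, array([ 401.8, -220.8,   52. ]))
post (array([266.63285024, 183.15942029]), 69.0, array([439. ,  74.2,  52. ]))
post (array([355.69002123, 165.78556263]), 78.5, array([466.3, -63.8,  52. ]))
post (array([247. ,  89.5]), 86.0, array([577.1, 101.6,  52. ]))
post (array([343.5       ,  69.10416667]), 96.0, array([604.3, -36.5,  52. ]))
 t 24.9 p [470.1  60.  399.7] f [-0.3 -0.3 -0.5] w 40.0 g 0.0
```

View pics/w3.png

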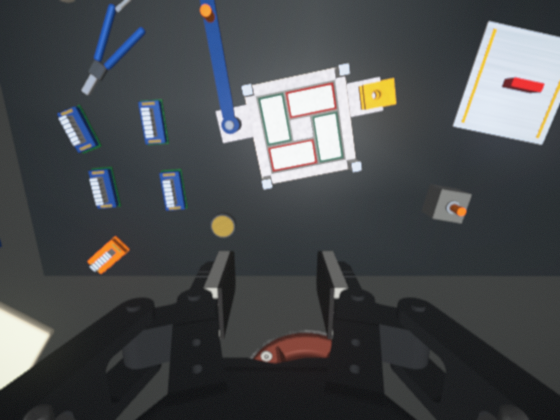

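Candidates in w3: the four blue blocks at (75,130), (152,121), (103,188) and (172,190) fit "blue with an aluminium rib". The orange one at (107,255) is the decoy. I'll check this in one enlarged crop.

```bash
python3 -c "
import cv2;im=cv2.imread('pics/w3.png');cv2.imwrite('pics/c3.png',cv2.resize(im[90:280,45:215],None,fx=3,fy=3,interpolation=cv2.INTER_CUBIC))"
```

```text
(no output)
```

View pics/c3.png

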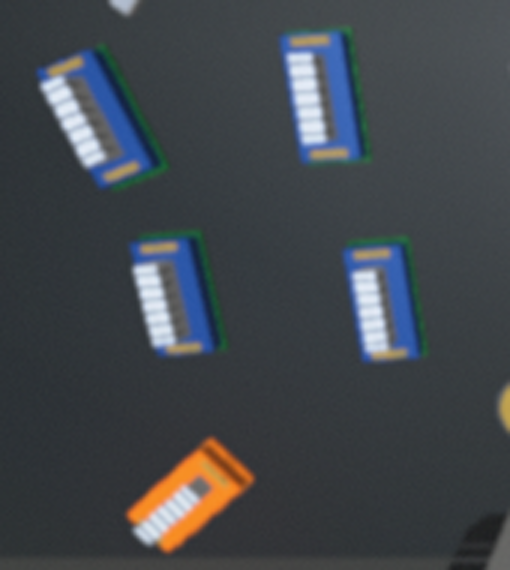

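The crop shows four blue bricks with green undersides and one orange decoy. Loading the first two.

```bash
cat >> act.py <<'E'
POCK=[((-22,-39.5),0),((39.5,-22),PI/2),((22,39.5),0),((-39.5,22),PI/2)]
def look(x,y,z=330,f=None):
    r.movep([x,y,z],down(0)); p,im,d=snap("wrist",f); return p,im,d
def loose(p,im,d):
    return [b for b in bricks(p,im,d) if b[4] is not None and np.hypot(*(b[4][0]-F))>125 and 58<b[2]<76 and 28<b[3]<52]
def load(est,i):
    p,im,d=look(est[0]-60,est[1]-30)
    L=[b for b in loose(p,im,d) if np.hypot(*(b[4][0]-est))<90]
    for b in L: print("  see",b)
    b=min(L,key=lambda b:np.hypot(*(b[4][0]-est)));c=b[4][0];a=wrap((b[1]+b[4][1])/2)
    y=besty(*c,20,a); r.set_gripper(36,20)
    r.movep([*c,90],down(y)); r.move_l([*c,19.5],velocity=120)
    r.set_gripper(0,40); s=st("grip")
    if s["width"]<7: print("MISSED"); r.set_gripper(36); r.move_l([*c,120]); return False
    r.move_l([*c,130],velocity=200)
    (px,py),pa=POCK[i]; q=fx(px,py); y=besty(*q,40,FY+pa)
    r.movep([*q,110],down(y)); s=st("above"); 
    if s["width"]<7: print("LOST"); return False
    r.move_l([*q,50],velocity=150)
    hit=r.move_l([*q,32],velocity=40,threshold=12); s=st(f"placed {i} {hit}")
    if s["eef_pos"][2]>36: print("HIGH"); return False
    r.set_gripper(30,20); r.move_l([*q,110],velocity=200); return True
E
python3 - <<'E'
from act import *
if load(np.array([418.6,235.6]),3): load(np.array([422,352.5]),0)
E
```

```text
see (array([417.4, 237.2]), np.float64(0.083), 65, 33, [array([418. , 236.8]), np.float64(0.078), 44, 12])
grip t 33.7 p [418.9 237.   20.6] f [ 0.4 -0.9  7.1] w 10.8 g 40.5
above t 35.4 p [478.   32.6 109.1] f [ 0.3  1.  -1.7] w 11.0 g 39.6
placed 3 True t 36.4 p [478.8  32.   32.4] f [-0.6 -1.1  2.8] w 10.9 g 40.6
  see (array([420.7, 355.1]), np.float64(0.082), 65, 33, [array([421.4, 354.9]), np.float64(0.08), 44, 12])
grip t 44.4 p [422.2 355.3  20.6] f [-0.2 -0.6  6.5] w 10.6 g 40.9
above t 46.6 p [507.8 -24.1 109.8] f [-0.6  0.2 -1.7] w 11.1 g 39.9
placed 0 True t 47.6 p [507.9 -25.1  32.6] f [-1.4 -0.5  5.8] w 11.0 g 41.0
```

Run:
```python
from act import *
if load(np.array([531,258]),2): 
  if load(np.array([520,379.5]),1):
    p,im,d=look(470,60,400,"w4");np.save("pics/w4.npy",d);np.savez("pics/w4p.npz",**p);st()
    for b in bricks(p,im,d): print(b)
```

```text
see (array([530.5, 259.2]), np.float64(0.062), 65, 33, [array([530.9, 258.8]), np.float64(0.063), 44, 12])
grip t 54.5 p [531.8 259.   20.7] f [-0.6  0.1  6.4] w 10.9 g 40.5
above t 56.0 p [535.1  61.7 109.2] f [ 0.1  0.4 -1. ] w 10.7 g 39.6
placed 2 True t 57.0 p [535.7  60.9  32.7] f [-0.5  0.1  6.4] w 10.9 g 40.7
  see (array([519.1, 381.7]), np.float64(0.357), 64, 33, [array([519.5, 381.2]), np.float64(0.351), 44, 12])
grip t 63.7 p [520.4 381.6  20.9] f [-0.9 -0.4  6.7] w 11.0 g 40.4
above t 65.8 p [564.6   5.  109.7] f [-0.4  0.3 -0.5] w 10.7 g 39.5
placed 1 True t 66.8 p [564.9   4.2  32.6] f [-0.   0.2  4.5] w 10.3 g 40.7
 t 69.4 p [470.   59.9 398.9] f [ 0.9 -0.9 -0.2] w 30.1 g 0.0
(array([519.3,  17. ]), np.float64(0.2), 114, 113, [array([520.1,  18.5]), np.float64(0.2), 112, 110])
(array([608.5, 144. ]), np.float64(0.137), 189, 27, None)
(array([652.9, 304.5]), np.float64(-0.764), 84, 64, None)
```

View pics/w4.png

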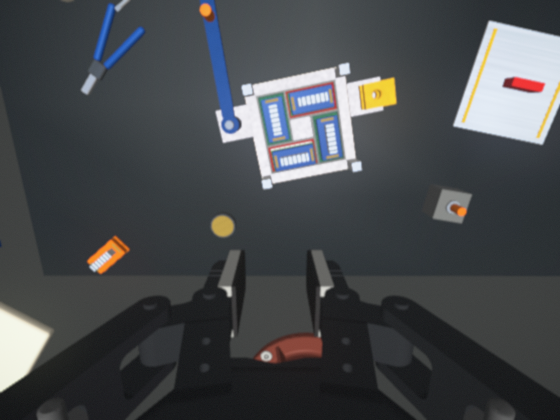

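All four bricks look seated: (312,99), (275,117), (330,138) and (294,158). I'll check the numbers and take a close look at the cover.

```bash
cat >> act.py <<'E'
def seated(p,im,d):
    W=cloud(p,d);m=((W[...,2]>40)&(W[...,2]<54)).astype(np.uint8)*255;out=[]
    for k,a in blobs(m,30,close=3):
        c,y,w,h=rect(ray(p,k[:,0,:],46));l=R2(-FY)@(c-F)
        if max(abs(l))<62 and w>25: out.append((l.round(1),round(wrap(y-FY),3),round(w),round(h)))
    return out
E
python3 - <<'E'
from act import *
p=dict(np.load("pics/w4p.npz"));im=cv2.imread("pics/w4.png");d=np.load("pics/w4.npy")
for s in seated(p,im,d): print(s)
C=np.array([586,-321.])
p,im,d=look(C[0]-70,C[1],300,"w5");st()
W=cloud(p,d);n=np.hypot(W[...,0]-C[0],W[...,1]-C[1])<130
red=hsvmask(im,(0,120,80),(6,255,255))|hsvmask(im,(174,120,80),(180,255,255))
for k,a in blobs(red&((W[...,2]>22)&n).astype(np.uint8)*255,50): print("handle",cen(k),a,[np.round(q,3) for q in rect(ray(p,k[:,0,:],28))])
m=((cv2.cvtColor(im,cv2.COLOR_BGR2GRAY)>110)&n&(W[...,2]<40)).astype(np.uint8)*255
for k,a in blobs(m,3000,close=9): print("plate",cen(k),a,[np.round(q,3) for q in rect(ray(p,k[:,0,:],4))])
E
```

```text
(array([-42.2,  21.6]), np.float64(-1.569), 44, 13)
(array([-22.6, -38.7]), np.float64(0.001), 44, 13)
(array([21.4, 39.6]), np.float64(0.004), 44, 12)
(array([ 39.5, -20.8]), np.float64(-1.57), 44, 12)
 t 70.9 p [ 516.6 -319.9  300.8] f [-0.5 -0.3 -0.5] w 30.6 g 0.0
handle [277.4612092  116.41466025] 311.5 [array([ 586.669, -322.134]), np.float64(1.382), np.float64(47.181), np.float64(11.39)]
plate [277.2216619  112.20277361] 14674.0 [array([ 586.467, -322.11 ]), np.float64(-0.192), np.float64(158.735), np.float64(158.56)]
```

View pics/w5.png

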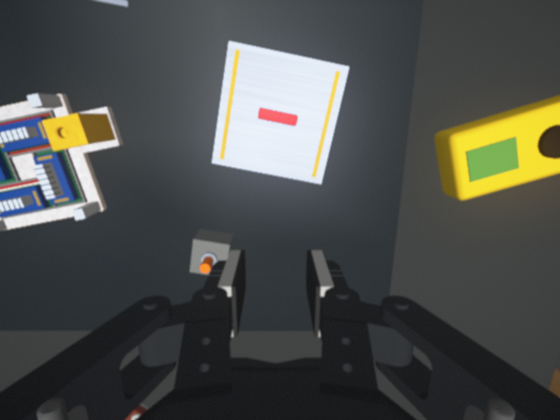

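The cover is at (278,113), its plate 158 mm square and its handle at (278,116). I'll grab it, recheck the bricks from the top camera, then place it.

Run:
```python
from act import *
c=np.array([586.6,-322.1]);a=1.382
y=besty(*c,10,a); r.set_gripper(40,20)
r.movep([*c,70],down(y)); r.move_l([*c,8],velocity=100); r.set_gripper(0,70); st("grip")
r.move_l([*c,140],velocity=150); s=st("lift")
p,im,d=snap("top","t6")
m=hsvmask(im,(100,110,50),(128,255,255))
for k,ar in blobs(m,40,close=5):
    q=rect(ray(p,k[:,0,:],28)); l=R2(-FY)@(q[0]-F)
    print(l.round(0),round(q[1],2),round(q[2]),round(q[3]))
for s in seated(p,im,d): print("seated",s)
```

```text
grip t 73.5 p [ 587.3 -322.6    9.2] f [-0.1  0.   5.2] w 12.6 g 71.2
lift t 74.5 p [ 586.  -321.7  138.5] f [ 0.4  0.2 -3.1] w 12.3 g 70.1
[-45. 627.] 1.56 143 107
[-55.  22.] -1.35 62 9
[-24. -38.] 0.2 63 34
[ 27. -19.] -1.38 63 10
[21. 54.] 0.27 65 12
[21. 28.] 0.12 65 12
[176. 254.] -0.67 81 61
[305. 571.] 1.54 170 118
[152. 104.] 0.43 259 88
[ 178. -553.] 0.62 69 21
seated (array([-43.9,  21.4]), np.float64(-1.568), 44, 12)
seated (array([-24. , -39.3]), np.float64(-0.007), 44, 12)
seated (array([20. , 39.9]), np.float64(0.016), 44, 12)
seated (array([ 37.9, -20.8]), np.float64(-1.556), 44, 13)
```

Run:
```python
from act import *
y=besty(*F,70,FY+PI/2)
r.movep([*F,140],down(y)); r.sleep(.2); st("above")
r.move_l([*F,75],velocity=120)
hit=r.move_l([*F,59.5],velocity=30,threshold=8); s=st(f"down {hit}")
if s["eef_pos"][2]<64:
    r.set_gripper(36,20); r.move_l([*F,130],velocity=150)
p,im,d=look(F[0]-65,F[1],330,"w7");st()
W=cloud(p,d);n=np.hypot(W[...,0]-F[0],W[...,1]-F[1])<125
red=hsvmask(im,(0,120,80),(6,255,255))|hsvmask(im,(174,120,80),(180,255,255))
for k,a in blobs(red&((W[...,2]>70)&n).astype(np.uint8)*255,50):
    q=rect(ray(p,k[:,0,:],80));print("handle",R2(-FY)@(q[0]-F),wrap(q[1]-FY),q[2:])
m=((W[...,2]>48)&(W[...,2]<90)&n&(cv2.cvtColor(im,cv2.COLOR_BGR2GRAY)>110)).astype(np.uint8)*255
for k,a in blobs(m,3000,close=9):
    q=rect(ray(p,k[:,0,:],56));print("plate",R2(-FY)@(q[0]-F),q[1]-FY,q[2:])
mm=(W[...,2]>50)&(W[...,2]<65)&n&(m>0);X=W[mm];A=np.c_[X[:,:2]-F,np.ones(len(X))];print("plane",np.linalg.lstsq(A,X[:,2],rcond=None)[0])
```

```text
above t 76.0 p [522.   17.2 139.9] f [-0.1 -0.1 -2.2] w 12.7 g 70.1
down True t 77.2 p [521.8  18.1  61.2] f [-1.4  0.2  5.8] w 12.6 g 71.4
 t 79.8 p [456.6  18.1 329.1] f [-0.6  0.2 -0.5] w 35.9 g 0.0
handle [-0.39408043  0.34280682] -1.5656071231650743 (47.18947219848633, 11.551888465881348)
plate [ -0.17135007 -26.1791227 ] -1.5725900647013165 (208.37893676757812, 155.35693359375)
plane [-8.56296966e-04  1.20027504e-04  5.54594275e+01]
```

View pics/w7.png

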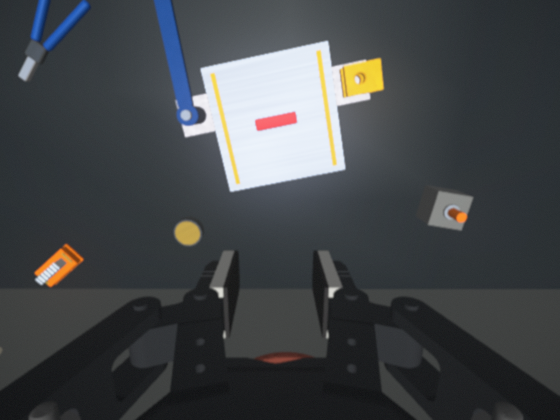

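The cover is seated: its handle at (277,121) is within 0.5 mm of centre and parallel to the closed bar, and the plate is level. The bar is open at (175,60) and the pin is parked at (458,214). Closing the bar now, gripping the knob radially so the fingers clear the red handle.

Run:
```python
from act import *
k1=knob(1.52);ym=besty(*knob(.8),75,FY+.8)-.8
print(ym,[r.inverse_kinematics([*knob(t),76],down(ym+t)) is not None for t in (-.01,.5,1,1.52)])
r.movep([*k1,140],down(ym+1.52)); r.move_l([*k1,76],velocity=120); r.set_gripper(0,60); st("grip")
swing(1.52,0.1,76,ym); swing(0.1,-0.012,76,ym,n=2,v=40); st("closed")
r.set_gripper(36,20); r.move_l([*knob(0),140],velocity=150)
p,im,d=look(F[0]-65,F[1],330,"w8");st()
W=cloud(p,d)
o=hsvmask(im,(5,130,120),(18,255,255))&((W[...,2]>85)&(W[...,2]<110)).astype(np.uint8)*255
for k,a in blobs(o,20):
    l=R2(-FY)@(ray(p,cen(k),95)[0][:2]-F);print("orange",cen(k),a,l, "theta",np.arctan2(l[0]-28,105-l[1]))
```

```text
-2.9455926535897934 [True, True, True, True]
grip t 84.6 p [667.3 146.7  77.5] f [-4.3 -1.3  5.7] w 11.8 g 58.5
closed t 88.2 p [555.3 -10.8  77.5] f [-2.2  3.8  7.1] w 11.2 g 59.6
 t 92.0 p [456.7  18.1 329.8] f [-0.4 -0.6  0. ] w 36.1 g 0.0
orange [300.96666667  90.18148148] 90.0 [ 27.10261763 -34.04239092] theta -0.006453930403335174
```

View pics/w8.png

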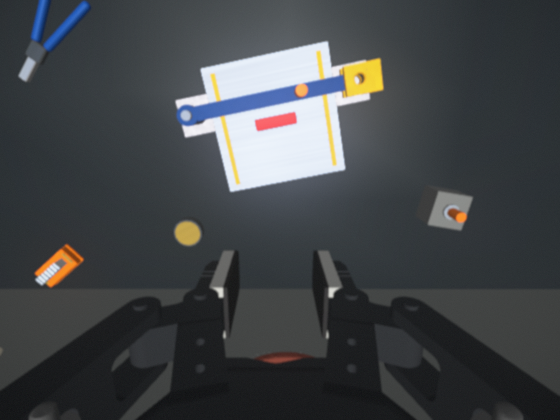

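The bar lies closed over the cover, beside the handle, with its lug in the fork at (362,78). Now I'll fetch the pin, centring it with two grips at right angles.

Run:
```python
from act import *
h=fx(28,-105);S=np.array([398.5,-228.1])
yb=besty(*S,60,FY+PI/2);ya=yb-PI/2
if r.inverse_kinematics([*S,60],down(ya)) is None: ya=yb+PI/2
r.set_gripper(40,20); r.movep([*S,120],down(ya)); r.move_l([*S,50.5],velocity=100)
r.set_gripper(0,20); st("g1"); r.set_gripper(40); r.move_l([*S,80],velocity=150)
r.movep([*S,80],down(yb)); r.move_l([*S,50.5],velocity=100); r.set_gripper(0,45); st("g2")
r.move_l([*S,150],velocity=120)
y=besty(*h,100,FY+PI/2)
r.movep([*h,140],down(y)); r.move_l([*h,129],velocity=60); r.sleep(.3); st("above")
hit=r.move_l([*h,86],velocity=40,threshold=10); st(f"ins {hit}")
```

```text
g1 t 94.6 p [ 398.9 -228.5   51.3] f [-0.2 -0.2  5.6] w 13.3 g 19.9
g2 t 97.5 p [ 398.9 -228.5   51.3] f [-1.5  0.7  4.8] w 11.9 g 43.9
above t 100.1 p [569.7 -79.5 129.3] f [ 0.1 -0.3 -1.7] w 12.3 g 43.8
ins True t 101.1 p [569.3 -79.3  86.4] f [-1.   0.2  5.7] w 12.2 g 44.3
```

The pin went in to its home height: TCP 86.4 minus 47.3 puts the tip at 39.1 mm. Releasing it and verifying.

Run:
```python
from act import *
h=fx(28,-105)
r.move_l([*h,84.8],velocity=20,threshold=12); st("press")
r.set_gripper(40,20); r.move_l([*h,140],velocity=150)
p,im,d=look(F[0]-65,F[1]-20,330,"w9");st()
W=cloud(p,d)
o=hsvmask(im,(3,130,120),(18,255,255))&((W[...,2]>85)&(W[...,2]<125)).astype(np.uint8)*255
for k,a in blobs(o,20):
    mk=np.zeros(o.shape,np.uint8);cv2.drawContours(mk,[k],-1,255,-1);zz=np.median(W[...,2][cv2.erode(mk,np.ones((3,3)))>0])
    l=R2(-FY)@(ray(p,cen(k),zz)[0][:2]-F);print("orange",cen(k),a,l,"z",zz,"theta",np.arctan2(l[0]-28,105-l[1]))
red=hsvmask(im,(0,120,80),(4,255,255))|hsvmask(im,(174,120,80),(180,255,255))
for k,a in blobs(red&((W[...,2]>70)).astype(np.uint8)*255,100):
    q=rect(ray(p,k[:,0,:],80));print("handle",R2(-FY)@(q[0]-F),wrap(q[1]-FY),q[2:])
p,im,d=snap("scene");cv2.imwrite("pics/s9.png",cv2.resize(im[170:290,190:380],None,fx=4,fy=4,interpolation=cv2.INTER_CUBIC))
```

```text
press t 101.4 p [569.7 -79.4  86.3] f [-6.4  1.9 12.3] w 12.2 g 45.2
 t 103.9 p [456.7  -2.  329.2] f [0.2 0.4 0.1] w 40.0 g 0.0
orange [283.16566866  89.86427146] 83.5 [ 27.23165026 -34.17870822] z 94.38358346351485 theta -0.005520542219212915
orange [346.8505291   75.66798942] 126.0 [  27.26227132 -103.24822663] z 105.43229388691219 theta -0.003542530018165795
handle [-0.26649332  0.31941522] 1.5656885678727388 (47.548274993896484, 11.459745407104492)
```

View pics/s9.png

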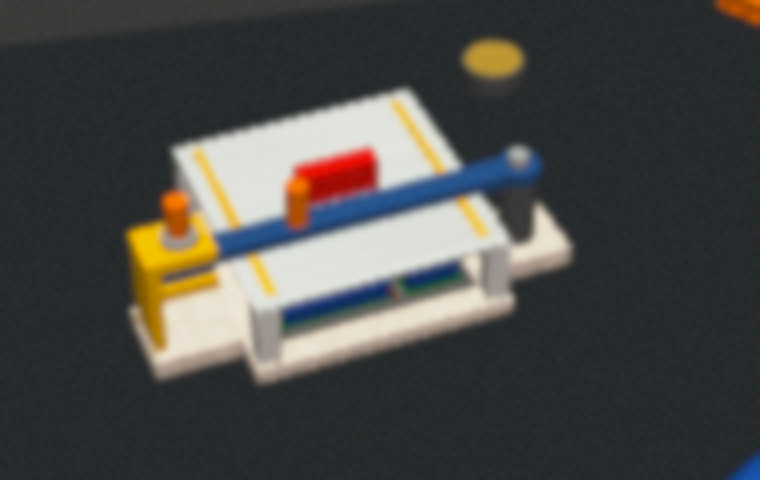

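View pics/w9.png

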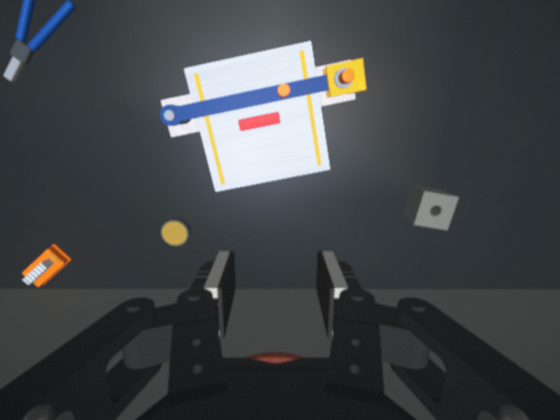

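The pin's head sits flush on the fork, with its grip top at 105.4 mm against 106 expected. The bar is closed and the cover square on the posts. No loose blue bricks show, and two are visible under the cover. Handing in.

```bash
python3 -c "
from plant import r
print(r.sign_off())"
```

```text
the job is handed in; nothing more can be done
None
```

The job is handed in: all four bricks were in their pockets at the last check before covering, the cover is square on the posts, the bar is closed and the pin is home. The sign-off returned no verdict.

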